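# Open the sample airlock's outer hatch after checking the inner gate

## Robot

A 6-joint arm with a two-finger parallel gripper is mounted at the origin on the work surface. World frame = base frame: x ahead of the robot, y to its left, z up, the work surface at z = 0. Lengths are in m, angles in degrees, forces in N, time in s.
With the tool pointing down it reaches from about 0.35 to 0.725 m from the base axis. Payload 4.3 kg.
Tool frame: the origin (TCP) lies between the finger pads; the fingertips stand r.tips_ahead ahead of it and the grasp point (between the pads) lies 8 mm behind it (r.tips_ahead is the distance from the TCP to the fingertips, in m); x points along the fingers, y is the direction in which the jaws open and shut, and the axes are right-handed (so a half turn about x gives the same grasp; the last joint's range is limited). The gripper opens to 85 mm and grips with 20 to 120 N. Pads are 22 mm wide; open, the fingers measure 114 mm over their backs; the gripper's body (76 mm by 85 mm) begins 54 mm behind the grasp point. The pads swing forward as they close: fully open they stand 13 mm farther back than shut.
Start: joints at [-76.335, 21.618, 4.641, 73.018, 0, 83.68], TCP at [0.197, -0.54, 0.242] pointing down, gripper open.
Joint ranges: [-156.06, 156.06], [-48.1, 94.91], [-58.44, 69.94], [-101.28, 121.22], [-78.64, 73.56], [-180, 180]. Speed limits (degrees/s): [147.25, 147.25, 180, 180, 180, 180].

## Interface

Orientations are given as a 3x3 rotation matrix whose columns are the frame's x, y, z axes.
In Python, from bench import monitor, grab_frame, r gives the robot as it stands.
- The arm moves only by the tool jog_arm, never from a script. Its argument "rows" is a list of rows, each an object with "fingers": the closure, from 0 (fully open) to 1 (shut); "translation": the shift along the tool's x, y, z in cm, a list of three; "delta_rot": the turn, a rotation vector about the tool's x, y, z in rad, a list of three. In form: [{"fingers": fingers, "translation": [x, y, z], "delta_rot": [wx, wy, wz]}, ...]. A call has 1 to 12 rows; each row is the pose to reach, as a shift and turn from the pose commanded when the call began, along the tool's axes at that moment; what a row does not reach only later rows make up. A row lasts 1/10 s, in which the tool goes at most 50 mm and 8.59 degrees, less where a joint would pass 70% of its speed; a pose out of reach is approached as far as the arm can. A call with a gripper value outside its range is refused whole. The fingers move at their own pace and stop on an object; "force" is the grip in N (left out, the last holds). Time passes only in rows, so rows that repeat a pose let the fingers close. It gives the time, the measured TCP pose, the force and the opening at its end, in the units of the state.
- monitor.observe(): the state, without advancing time (a new reading comes with each control period).
- grab_frame(name): name is "scene" or "top"; returns a dict with "frame" (420x560x3 uint8, blue, green, red), "fx", "fy", "cx", "cy" (pixels), "T" (4x4, takes a point from camera to world coordinates). Camera axes: x right, y down, z forward; pixel columns grow to the right and rows downward; lengths in m; the calibration is good to about 2 mm. A picture is of the moment at which its call begins. There is no depth.
- r.job_done(): hands the job in, once; it reports no verdict.
The state is a dict: "time": time; "joint_positions": joint angles; "dq": joint speeds; "effort": joint torques, N m; "ee_pos": TCP position; "eef_rot": TCP orientation; "contact_force": force on the tool from outside, world axes, zero at the start; "ft_torque": the same for the moment, N m; "finger_gap": finger opening in m.
Only numpy, scipy, OpenCV 4.12 (cv2) and the standard library are available. Lean on these libraries where they do the work, as an engineer would, in place of code of your own. Each camera call takes 0.05 s, during which the arm holds its last target. There are 200 camera calls.

## Task

Samples wait in the pass box with the orange knob and orange pad. First, with its hatch still shut, check by touch that the inner door is closed: press the round orange pad down until you feel it firmly home (it may stand a little high), and keep the pressure on for about half a second. Then pull the orange knob to slide the outer hatch fully open, away from the pad, and let go, leaving the inner door shut; do not move anything on the blue pass box.

Things in the scene. Friction and masses are not known exactly. Their poses are not given: they have to be found in the camera images.
- orange_pad (a point): point at the centre of the top face of the orange round pad on the inner gate: flat disc 80 mm across, 12 mm thick, that rides up and down with the gate and stands above all around it except the same box's knob; 107 mm above the table when the gate is shut. Axes as those of orange_knob.
- orange_knob (a point): grip point of the orange round upright knob on the outer hatch: 28 mm diameter over its upper 35 mm; this point: on its axis, 15 mm below the top and 30 mm above the flat steel hatch plate (109.5 mm above the table); rails beside the plate, 59 mm off the axis, are 82 mm high. Its x axis points from the knob level towards the pad of the same box (80 mm away when the hatch is shut); z is up. The hatch slides along its -x.
- orange_gate (a joint): height of the orange box's inner gate above its shut place, in m: 0 shut, up to 0.05 raised; starts 0 to 0.012. Friction holds it where it is left; it slides down under about 2 N (up to 4 N if pressed fast) and stops solid at 0. Press on the pad with over 3 N at 0 to check it.
- orange_hatch (a joint): travel of the orange box's outer hatch, in m: 0 shut (as at the start), 0.08 fully open at its stop; slides with about 2 N and stays where it is left.
- blue_knob (a point): grip point of the bystander box's blue round upright knob on the outer hatch: 28 mm diameter over its upper 35 mm; this point: on its axis, 15 mm below the top and 30 mm above the flat steel hatch plate (109.5 mm above the table); rails beside the plate, 59 mm off the axis, are 82 mm high. Its x axis points from the knob level towards the pad of the same box (80 mm away when the hatch is shut). Leave the blue box as it is.
- blue_pad (a point): point at the centre of the top face of the bystander box's blue round pad on the inner gate: flat disc 80 mm across, 12 mm thick, that rides up and down with the gate and stands above all around it except the same box's knob; 107 mm above the table when the gate is shut. Leave it alone.

How it is judged (in metres and radians):
On the way, in this order (a step that is already met when the one before it is completed fails the run):
1. the orange pad is pressed with the fingers (over 3 N) with the inner gate shut (within 3 mm) and the outer hatch still shut (within 10 mm), for 0.2 s (contact force between the fingers and orange_gate above 3 N and value of joint orange_gate below 0.003 m and value of joint orange_hatch below 0.01 m), for 0.2 s.
2. the orange hatch is slid open by more than 65 mm (value of joint orange_hatch above 0.065 m), for 0.1 s.
At the end, for the whole second after the job is handed in: The orange hatch stands open by more than 65 mm of its 80 mm, at rest, and the orange inner gate is shut to within 4 mm (value of joint orange_hatch above 0.065 m and value of joint orange_gate below 0.004 m and velocity of joint orange_hatch between -0.01 and 0.01 m/s); the robot touches nothing.
It fails at once if the orange hatch is open by more than 15 mm while the inner gate is raised by more than 5 mm (value of joint orange_hatch above 0.015 m and value of joint orange_gate above 0.005 m).
It fails at once if the blue knob or blue pad is moved by more than 10 mm or 5 mm (distance of blue_knob from where it was at the start of the episode above 0.01 m or distance of blue_pad from where it was at the start of the episode above 0.005 m).
It also fails if it takes over 42 s, if anything falls off the work surface, if the arm or the gripper's body presses on something with over 40 N, if the wrist force passes 120 N, or if a joint passes its speed limit or range.

## Working session

There is one attempt and no reset: what is moved stays moved. The work goes in short steps, Python scripts to look and compute and a tool call to move; the robot and the scene stay as the last step left them, time stands still between calls to the robot, and variables do not carry over. Pictures are saved under pics/ and viewed, about 8 in all and at most 12, crops included, and the job is handed in when it is done.

Besides the shell and the picture viewer there is one more tool, called after "Request:" in YAML: its name, and indented under it one key for each argument. jog_arm: Moves the arm, as the interface text tells. Its arguments: {"type":"object","properties":{"rows":{"type":"array"},"force":{"type":"number"}},"required":["rows"]}

```bash
mkdir -p pics
python3 - <<'E'
from bench import monitor, grab_frame, r
import cv2,numpy as np
s=monitor.observe();print(s['time'],s['ee_pos'],np.round(s['eef_rot'],3).tolist(),s['contact_force'],s['finger_gap'],r.tips_ahead)
for n in("scene","top"):
    f=grab_frame(n);cv2.imwrite(f"pics/{n}1.png",f["frame"]);np.savez(f"{n}.npz",**{k:np.array(v) for k,v in f.items()})
    print(n,f["fx"],f["cx"],f["cy"],np.round(f["T"],3).tolist())
E
```

```text
0.0 [ 0.19637417 -0.5397953   0.24137337] [[-0.0, 0.342, -0.94], [0.002, -0.94, -0.342], [-1.0, -0.002, -0.0]] [-0.02167371  1.48434172 -0.86823458] 0.08506385569923704 0.011
scene 462.2757616865383 270.99926886598024 207.7337723982714 [[0.437, 0.479, -0.761, 1.077], [0.899, -0.25, 0.358, -0.256], [-0.019, -0.841, -0.54, 0.446], [0.0, 0.0, 0.0, 1.0]]
top 477.2810996794759 285.4545787218295 210.17464564697124 [[-0.001, -0.988, 0.156, 0.489], [-1.0, 0.002, 0.009, -0.005], [-0.009, -0.156, -0.988, 0.782], [0.0, 0.0, 0.0, 1.0]]
```

View pics/scene1.png

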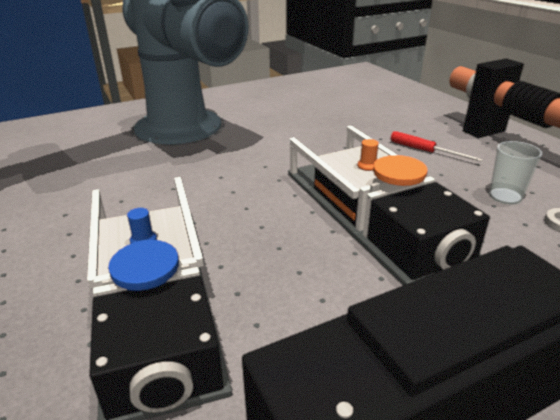

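View pics/top1.png

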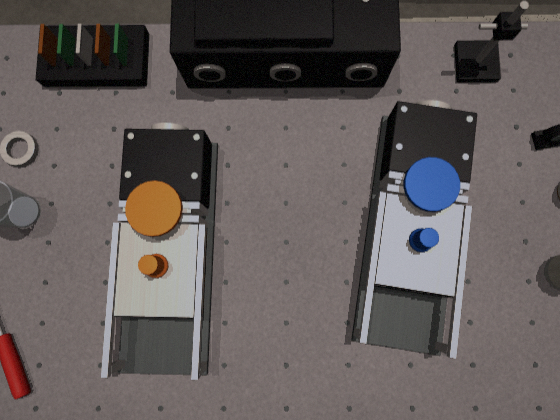

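The top view shows the orange pad near (154,208) and the knob top near (149,264). In the scene view the pad is near (400,171) and the knob top near (369,145). The blue box sits well apart, on the right in the top view.

```bash
cat > h.py <<'E'
import cv2,numpy as np
def ray(f,u,v):
    p=cv2.undistortPoints(np.array([[[u,v]]],float),np.array([[f["fx"],0,f["cx"]],[0,f["fy"],f["cy"]],[0,0,1]]),None)[0,0]
    T=f["T"];return T[:3,3],T[:3,:3]@np.array([*p,1])
def onz(f,u,v,z):
    o,d=ray(f,u,v);return o+d*(z-o[2])/d[2]
def tri(f,a,g,b):
    o,d=ray(f,*a);p,e=ray(g,*b);s=np.linalg.lstsq(np.c_[d,-e],p-o,rcond=None)[0]
    x,y=o+d*s[0],p+e*s[1];return (x+y)/2,np.linalg.norm(x-y)
E
python3 - <<'E'
from h import *
for n in("scene","top"):
    f=np.load(n+".npz");im=f["frame"];hsv=cv2.cvtColor(im,cv2.COLOR_BGR2HSV)
    m=cv2.inRange(hsv,(5,150,90),(20,255,255))
    if n=="scene": m[:, :345]=0; m[:,440:]=0
    else: m[:170]=0;m[:,200:]=0;m[:,100:][300:]=0
    k,l,st,c=cv2.connectedComponentsWithStats(m)
    for i in range(1,k):
        if st[i,4]>40:
            print(n,st[i],c[i].round(1))
            cs=max(cv2.findContours((l==i).astype('uint8'),0,1)[0],key=len);print(' ell',cv2.fitEllipse(cs))
f=np.load("scene.npz")["frame"][120:220,340:450];g=np.load("top.npz")["frame"][170:290,100:210]
big=lambda a:cv2.resize(a,(400,400*a.shape[0]//a.shape[1]),interpolation=cv2.INTER_NEAREST)
a,b=big(f),big(g);h=max(len(a),len(b));o=np.zeros((h,800,3),'uint8');o[:len(a),:400]=a;o[:len(b),400:]=b;cv2.imwrite("pics/crop1.png",o)
E
```

```text
scene [ 358  140   69   45 1678] [391.5 166. ]
 ell ((391.1311340332031, 165.06703186035156), (33.09465408325195, 73.32394409179688), 112.98627471923828)
scene [345 207  10  12  51] [349.7 212.5]
 ell ((349.9941101074219, 212.6708984375), (4.011918067932129, 14.529754638671875), 134.22528076171875)
top [ 125  180   56   56 2430] [152.9 207.8]
 ell ((152.8507843017578, 207.8039093017578), (53.652103424072266, 55.81898498535156), 46.079524993896484)
top [138 254  30  24 425] [151.6 264.6]
 ell ((153.19378662109375, 265.05987548828125), (22.283374786376953, 29.36702537536621), 95.01000213623047)
```

View pics/crop1.png

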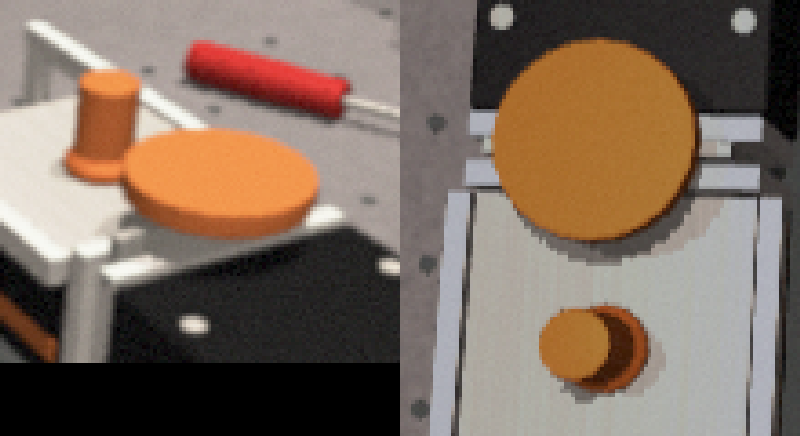

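Run:
```python
from h import *
s,t=np.load("scene.npz"),np.load("top.npz")
P=lambda *a:print(*[np.round(x,4) for x in a])
P(*tri(t,(152.9,207.8),s,(400.3,167.5)))
P(*tri(t,(147.5,263.9),s,(369.2,142.2)))
p=[onz(t,152.9,207.8,z) for z in(.107,.119)];P(*p)
k=onz(t,147.5,263.9,.1245);P(k)
for q in p: d=(q-k)[:2];P(np.linalg.norm(d),np.degrees(np.arctan2(d[1],d[0])))
# box axis from bolts / rails
P(onz(s,369.2,142.2,.1245),onz(s,400.3,167.5,.107))
```

```text
[0.5981 0.1891 0.1144] 0.0016
[0.518  0.1896 0.124 ] 0.0032
[0.5998 0.1919 0.107 ] [0.5978 0.1884 0.119 ]
[0.5188 0.1909 0.1245]
0.081 0.7212
0.079 -1.7968
[0.5188 0.1871 0.1245] [0.5874 0.198  0.107 ]
```

Run:
```python
from h import *
t=np.load("top.npz");im=t["frame"]
# rails: bright low-sat pixels per row, left rail & right rail outer edges
hsv=cv2.cvtColor(im,cv2.COLOR_BGR2HSV);m=cv2.inRange(hsv,(0,0,150),(180,60,255))
for name,lo,hi in(("L",98,119),("R",190,207)):
    pts=[]
    for v in range(322,372,2):
        u=np.where(m[v,lo:hi])[0]
        if len(u)>2: pts.append(onz(t,lo+u.mean(),v,.082)[:2])
    pts=np.array(pts,np.float32);l=cv2.fitLine(pts,cv2.DIST_HUBER,0,.01,.01).ravel()
    print(name,len(pts),np.degrees(np.arctan(l[1]/l[0])),l[2:])
# pad angle via posts, bolts on black cap (z unknown ~.08)
```

```text
L 25 -1.5880169 [0.39867043 0.25784358]
R 25 -1.1249799 [0.40620312 0.12967981]
```

Request:
jog_arm:
  rows:
    - {"fingers": 1, "translation": [4, -54.8, -62.7], "delta_rot": [-1.4, 0, 0]}
    - {"fingers": 1, "translation": [4, -54.8, -62.7], "delta_rot": [-1.4, 0, 0]}
    - {"fingers": 1, "translation": [4, -54.8, -62.7], "delta_rot": [-1.4, 0, 0]}
    - {"fingers": 1, "translation": [4, -54.8, -62.7], "delta_rot": [-1.4, 0, 0]}
    - {"fingers": 1, "translation": [4, -54.8, -62.7], "delta_rot": [-1.4, 0, 0]}
    - {"fingers": 1, "translation": [4, -54.8, -62.7], "delta_rot": [-1.4, 0, 0]}
    - {"fingers": 1, "translation": [4, -54.8, -62.7], "delta_rot": [-1.4, 0, 0]}
    - {"fingers": 1, "translation": [4, -54.8, -62.7], "delta_rot": [-2.79, 0, 0]}
    - {"fingers": 1, "translation": [4, -54.8, -62.7], "delta_rot": [-2.79, 0, 0]}
    - {"fingers": 1, "translation": [4, -54.8, -62.7], "delta_rot": [-2.79, 0, 0]}
    - {"fingers": 1, "translation": [4, -54.8, -62.7], "delta_rot": [-2.79, 0, 0]}
    - {"fingers": 1, "translation": [4, -54.8, -62.7], "delta_rot": [-2.79, 0, 0]}

```text
time: 1.3
ee_pos: [0.4862, -0.0135, 0.2132]
eef_rot: [[-0.0, 0.834, 0.552], [-0.0, 0.552, -0.834], [-1.0, -0.0, 0.0]]
contact_force: [0.8, -0.4, 0.3]
finger_gap: -0.0002
```

Request:
jog_arm:
  rows:
    - {"fingers": 1, "translation": [3, 20.8, -10.5], "delta_rot": [-0.962, 0, 0]}
    - {"fingers": 1, "translation": [3, 20.8, -10.5], "delta_rot": [-0.962, 0, 0]}
    - {"fingers": 1, "translation": [3, 20.8, -10.5], "delta_rot": [-0.962, 0, 0]}
    - {"fingers": 1, "translation": [3, 20.8, -10.5], "delta_rot": [-0.962, 0, 0]}
    - {"fingers": 1, "translation": [3, 20.8, -10.5], "delta_rot": [-0.962, 0, 0]}
    - {"fingers": 1, "translation": [3, 20.8, -10.5], "delta_rot": [-0.962, 0, 0]}
    - {"fingers": 1, "translation": [3, 20.8, -10.5], "delta_rot": [-0.962, 0, 0]}
    - {"fingers": 1, "translation": [3, 20.8, -10.5], "delta_rot": [-0.962, 0, 0]}
    - {"fingers": 1, "translation": [3, 20.8, -10.5], "delta_rot": [-0.962, 0, 0]}

```text
time: 2.2
ee_pos: [0.6024, 0.1859, 0.1831]
eef_rot: [[-0.001, 0.032, 0.999], [-0.0, 0.999, -0.032], [-1.0, -0.0, -0.001]]
contact_force: [-0.1, 0.4, 0.5]
finger_gap: 0.0005
```

Request:
jog_arm:
  rows:
    - {"fingers": 1, "translation": [2, 0.3, 0], "delta_rot": [0, 0, 0]}
    - {"fingers": 1, "translation": [4, 0.3, 0], "delta_rot": [0, 0, 0]}
    - {"fingers": 1, "translation": [4.8, 0.3, 0], "delta_rot": [0, 0, 0]}
    - {"fingers": 1, "translation": [4.8, 0.3, 0], "delta_rot": [0, 0, 0]}
    - {"fingers": 1, "translation": [4.8, 0.3, 0], "delta_rot": [0, 0, 0]}

```text
time: 2.7
ee_pos: [0.603, 0.1889, 0.1361]
eef_rot: [[0.001, 0.031, 1.0], [0.0, 1.0, -0.031], [-1.0, 0.0, 0.001]]
contact_force: [0.8, 1.0, 0.6]
finger_gap: 0.0003
```

Run:
```python
from bench import grab_frame
import cv2
cv2.imwrite("pics/s2.png",cv2.resize(grab_frame("scene")["frame"][80:260,280:520],None,fx=3,fy=3))
```

```text
(no output)
```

View pics/s2.png

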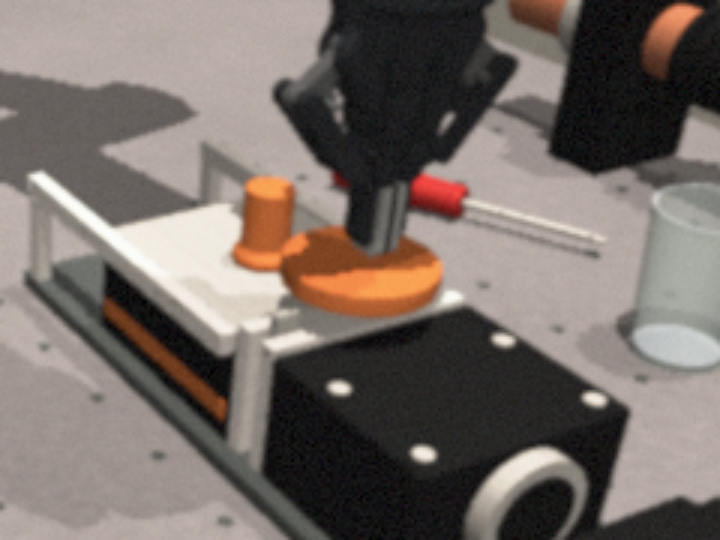

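The shut fingertips are just above the middle of the orange pad, near (375,250) in the crop. The knob at (268,215) is clear of them. Next I'll press slowly.

Request:
jog_arm:
  rows:
    - {"fingers": 1, "translation": [0.2, 0, 0], "delta_rot": [0, 0, 0]}
    - {"fingers": 1, "translation": [0.4, 0, 0], "delta_rot": [0, 0, 0]}
    - {"fingers": 1, "translation": [0.6, 0, 0], "delta_rot": [0, 0, 0]}
    - {"fingers": 1, "translation": [0.8, 0, 0], "delta_rot": [0, 0, 0]}
    - {"fingers": 1, "translation": [1.0, 0, 0], "delta_rot": [0, 0, 0]}
    - {"fingers": 1, "translation": [1.2, 0, 0], "delta_rot": [0, 0, 0]}
    - {"fingers": 1, "translation": [1.2, 0, 0], "delta_rot": [0, 0, 0]}

```text
time: 3.45
ee_pos: [0.6027, 0.189, 0.1232]
eef_rot: [[-0.0, 0.031, 1.0], [-0.0, 1.0, -0.031], [-1.0, -0.0, -0.0]]
contact_force: [0.7, -0.1, -0.2]
finger_gap: 0.0005
```

Request:
jog_arm:
  rows:
    - {"fingers": 1, "translation": [0.1, 0, 0], "delta_rot": [0, 0, 0]}
    - {"fingers": 1, "translation": [0.2, 0, 0], "delta_rot": [0, 0, 0]}
    - {"fingers": 1, "translation": [0.3, 0, 0], "delta_rot": [0, 0, 0]}
    - {"fingers": 1, "translation": [0.3, 0, 0], "delta_rot": [0, 0, 0]}

```text
time: 3.85
ee_pos: [0.6027, 0.189, 0.1203]
eef_rot: [[-0.0, 0.031, 1.0], [-0.0, 1.0, -0.031], [-1.0, -0.0, -0.0]]
contact_force: [0.1, 0.8, 0.9]
finger_gap: 0.0002
```

Request:
jog_arm:
  rows:
    - {"fingers": 1, "translation": [0.1, 0, 0], "delta_rot": [0, 0, 0]}
    - {"fingers": 1, "translation": [0.2, 0, 0], "delta_rot": [0, 0, 0]}
    - {"fingers": 1, "translation": [0.2, 0, 0], "delta_rot": [0, 0, 0]}

```text
time: 4.15
ee_pos: [0.6027, 0.189, 0.1183]
eef_rot: [[-0.0, 0.031, 1.0], [-0.0, 1.0, -0.031], [-1.0, -0.0, -0.0]]
contact_force: [-0.1, 0.5, 0.4]
finger_gap: 0.0
```

Request:
jog_arm:
  rows:
    - {"fingers": 1, "translation": [0.1, 0, 0], "delta_rot": [0, 0, 0]}
    - {"fingers": 1, "translation": [0.2, 0, 0], "delta_rot": [0, 0, 0]}
    - {"fingers": 1, "translation": [0.2, 0, 0], "delta_rot": [0, 0, 0]}

```text
time: 4.45
ee_pos: [0.6028, 0.189, 0.118]
eef_rot: [[0.001, 0.031, 1.0], [0.0, 1.0, -0.031], [-1.0, 0.0, 0.001]]
contact_force: [-3.6, -0.0, 9.2]
finger_gap: -0.0002
```

Request:
jog_arm:
  rows:
    - {"fingers": 1, "translation": [0.05, 0, 0], "delta_rot": [0, 0, 0]}
    - {"fingers": 1, "translation": [0.05, 0, 0], "delta_rot": [0, 0, 0]}
    - {"fingers": 1, "translation": [0.05, 0, 0], "delta_rot": [0, 0, 0]}
    - {"fingers": 1, "translation": [0.05, 0, 0], "delta_rot": [0, 0, 0]}
    - {"fingers": 1, "translation": [0.05, 0, 0], "delta_rot": [0, 0, 0]}
    - {"fingers": 1, "translation": [0.05, 0, 0], "delta_rot": [0, 0, 0]}
    - {"fingers": 1, "translation": [0.05, 0, 0], "delta_rot": [0, 0, 0]}

```text
time: 5.15
ee_pos: [0.6028, 0.1891, 0.118]
eef_rot: [[0.001, 0.031, 1.0], [0.0, 1.0, -0.031], [-1.0, 0.0, 0.001]]
contact_force: [-4.4, -1.4, 12.4]
finger_gap: -0.0001
```

The pad met a hard stop with the tips at 107 mm, and 9–12 N was held for about 0.8 s. Now I'll lift, open and move over the knob.

Request:
jog_arm:
  rows:
    - {"fingers": 1, "translation": [-2, 0, 0], "delta_rot": [0, 0, 0]}
    - {"fingers": 1, "translation": [-6.5, 0, 0], "delta_rot": [0, 0, 0]}
    - {"fingers": 0, "translation": [-6.5, -0.1, -4], "delta_rot": [0, 0, 0]}
    - {"fingers": 0, "translation": [-6.5, -0.1, -8.4], "delta_rot": [0, 0, 0]}
    - {"fingers": 0, "translation": [-6.5, -0.1, -8.4], "delta_rot": [0, 0, 0]}
    - {"fingers": 0, "translation": [-6.5, -0.1, -8.4], "delta_rot": [0, 0, 0]}
    - {"fingers": 0, "translation": [-6.5, -0.1, -8.4], "delta_rot": [0, 0, 0]}
    - {"fingers": 0, "translation": [-6.5, -0.1, -8.4], "delta_rot": [0, 0, 0]}
    - {"fingers": 0, "translation": [-6.5, -0.1, -8.4], "delta_rot": [0, 0, 0]}

```text
time: 6.05
ee_pos: [0.5202, 0.1907, 0.1812]
eef_rot: [[0.001, 0.031, 1.0], [0.0, 1.0, -0.031], [-1.0, 0.0, 0.001]]
contact_force: [-1.1, 0.4, -0.2]
finger_gap: 0.0854
```

Run:
```python
from bench import grab_frame
import cv2
a=cv2.resize(grab_frame("scene")["frame"][60:260,280:500],None,fx=1.8,fy=2);b=cv2.resize(grab_frame("top")["frame"][150:350,50:270],None,fx=1.8,fy=2)
cv2.imwrite("pics/s3.png",cv2.hconcat([a,b]))
```

```text
(no output)
```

View pics/s3.png

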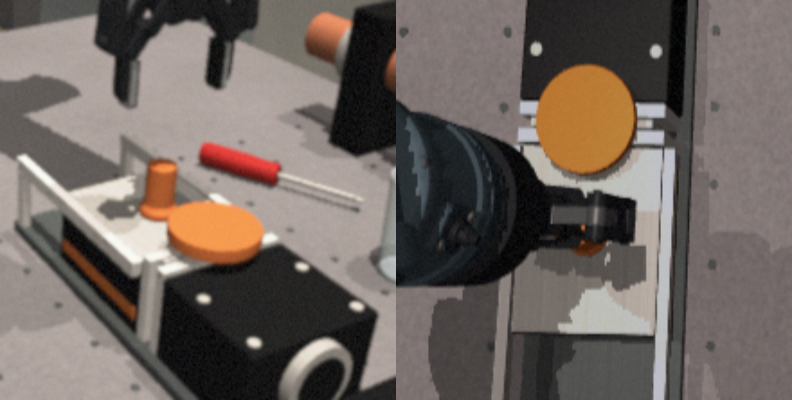

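The open jaws straddle the knob, one finger on each side across the rails: fingers at (125,80) and (218,60) in the scene half, knob at (160,185). Next I'll go down and grip.

Request:
jog_arm:
  force: 30
  rows:
    - {"fingers": 0, "translation": [2.5, 0, -0.1], "delta_rot": [0, 0, 0]}
    - {"fingers": 0, "translation": [5, 0, -0.1], "delta_rot": [0, 0, 0]}
    - {"fingers": 0, "translation": [7, 0, -0.1], "delta_rot": [0, 0, 0]}
    - {"fingers": 0, "translation": [7.7, 0, -0.1], "delta_rot": [0, 0, 0]}
    - {"fingers": 0, "translation": [7.7, 0, -0.1], "delta_rot": [0, 0, 0]}
    - {"fingers": 1, "translation": [7.7, 0, -0.1], "delta_rot": [0, 0, 0]}
    - {"fingers": 1, "translation": [7.7, 0, -0.1], "delta_rot": [0, 0, 0]}
    - {"fingers": 1, "translation": [7.7, 0, -0.1], "delta_rot": [0, 0, 0]}
    - {"fingers": 1, "translation": [7.7, 0, -0.1], "delta_rot": [0, 0, 0]}
    - {"fingers": 1, "translation": [7.7, 0, -0.1], "delta_rot": [0, 0, 0]}
    - {"fingers": 1, "translation": [7.7, 0, -0.1], "delta_rot": [0, 0, 0]}
    - {"fingers": 1, "translation": [7.7, 0, -0.1], "delta_rot": [0, 0, 0]}

```text
time: 7.35
ee_pos: [0.5184, 0.1895, 0.1051]
eef_rot: [[0.002, 0.032, 1.0], [-0.003, 0.999, -0.032], [-1.0, -0.003, 0.002]]
contact_force: [-1.2, -5.3, 5.7]
finger_gap: 0.0269
```

Request:
jog_arm:
  rows:
    - {"fingers": 1, "translation": [0, -0.1, -0.8], "delta_rot": [0, 0, 0]}
    - {"fingers": 1, "translation": [0, -0.1, -1.6], "delta_rot": [0, 0, 0]}
    - {"fingers": 1, "translation": [0, -0.1, -2.4], "delta_rot": [0, 0, 0]}
    - {"fingers": 1, "translation": [0, -0.1, -3.2], "delta_rot": [0, 0, 0]}
    - {"fingers": 1, "translation": [0, -0.1, -4.0], "delta_rot": [0, 0, 0]}
    - {"fingers": 1, "translation": [0, -0.15, -4.8], "delta_rot": [0, 0, 0]}
    - {"fingers": 1, "translation": [0, -0.15, -5.6], "delta_rot": [0, 0, 0]}
    - {"fingers": 1, "translation": [0, -0.15, -6.4], "delta_rot": [0, 0, 0]}
    - {"fingers": 1, "translation": [0, -0.15, -7.1], "delta_rot": [0, 0, 0]}
    - {"fingers": 1, "translation": [0, -0.15, -7.6], "delta_rot": [0, 0, 0]}
    - {"fingers": 1, "translation": [0, -0.15, -7.9], "delta_rot": [0, 0, 0]}
    - {"fingers": 1, "translation": [0, -0.15, -7.9], "delta_rot": [0, 0, 0]}

```text
time: 8.55
ee_pos: [0.4385, 0.1913, 0.105]
eef_rot: [[0.002, 0.031, 1.0], [-0.001, 1.0, -0.031], [-1.0, -0.001, 0.002]]
contact_force: [-0.6, -3.7, 8.8]
finger_gap: 0.0269
```

Request:
jog_arm:
  rows:
    - {"fingers": 0, "translation": [0, 0, 0], "delta_rot": [0, 0, 0]}
    - {"fingers": 0, "translation": [0, 0, 0], "delta_rot": [0, 0, 0]}
    - {"fingers": 0, "translation": [0, 0, 0], "delta_rot": [0, 0, 0]}
    - {"fingers": 0, "translation": [0, 0, 0], "delta_rot": [0, 0, 0]}
    - {"fingers": 0, "translation": [0, 0, 0], "delta_rot": [0, 0, 0]}
    - {"fingers": 0, "translation": [-2, 0, 0], "delta_rot": [0, 0, 0]}
    - {"fingers": 0, "translation": [-5, 0, 0], "delta_rot": [0, 0, 0]}
    - {"fingers": 0, "translation": [-9, 0, 0], "delta_rot": [0, 0, 0]}
    - {"fingers": 0, "translation": [-12, 0, 0], "delta_rot": [0, 0, 0]}
    - {"fingers": 0, "translation": [-12, 0, 0], "delta_rot": [0, 0, 0]}
    - {"fingers": 0, "translation": [-12, 0, 0], "delta_rot": [0, 0, 0]}

```text
time: 9.65
ee_pos: [0.4393, 0.1918, 0.2244]
eef_rot: [[0.002, 0.031, 1.0], [0.0, 1.0, -0.031], [-1.0, 0.001, 0.002]]
contact_force: [-1.1, -0.4, -0.0]
finger_gap: 0.0854
```

Run:
```python
from bench import grab_frame,monitor
import cv2,numpy as np
g=grab_frame("scene")["frame"];cv2.imwrite("pics/s4.png",g)
from h import *
t=np.load("top.npz")["frame"]
print(monitor.observe()["contact_force"],monitor.observe()["dq"])
o=np.load("scene.npz")["frame"]
c=lambda a:cv2.moments(cv2.inRange(cv2.cvtColor(a,cv2.COLOR_BGR2HSV)[200:300,90:220],(105,150,80),(125,255,255)),True)
for a in(o,g): m=c(a);print(m["m10"]/m["m00"],m["m01"]/m["m00"])
```

```text
[0.16315378 0.33372658 0.71862993] [-0.04198521  0.71686934 -1.50601222 -0.08293312 -0.0560968  -0.09832502]
52.62289045719546 57.080699601104634
52.622201778595525 57.01563937442502
```

View pics/s4.png

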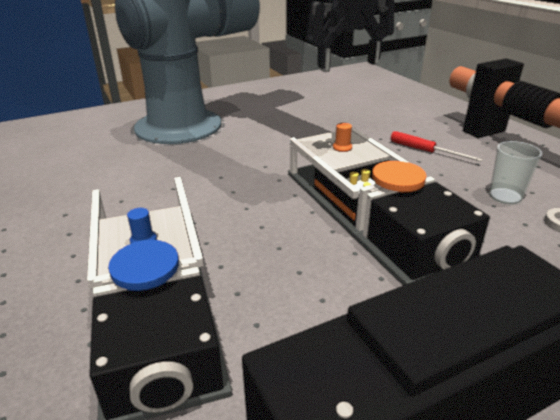

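The hatch is fully open: the knob is now near (343,137) and the samples show at (358,178). The pad is down near (399,177), the gripper is clear, and the blue box hasn't moved. I'll hand the job in.

```bash
python3 -c "
from bench import r
print(r.job_done())"
```

```text
the job is handed in; nothing more can be done
None
```

The job is done and handed in at about 10 s of the 42 s allowed; no verdict is reported.

- **Inner door check:** I pressed the orange pad with shut fingers until it stopped solid, with the fingertips at about 107 mm, its shut height. I held 9–12 N for about 0.8 s with the hatch still shut. The first two-view estimate put the pad about 7 mm high, but I felt no clear sliding force above sensor noise on the way down. I can't say how far the gate was actually raised.
- **Hatch:** I gripped the orange knob (27 mm opening), pulled it about 80 mm away from the pad, let go and lifted clear.
- **Last checks:** The final picture shows the hatch open and the pad low. The blue knob and pad moved less than 0.1 px. The contact force was about 0 N. None of the checks failed.

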